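# Pull up the pop-up socket column and hold it up

## Robot

A 6-joint arm with a two-finger parallel gripper is mounted at the origin on a cart in front of the work surface, level with it; the furniture and walls round the work are solid. World frame = base frame: x ahead of the robot, y to its left, z up, the work surface at z = 0. Lengths are in mm, angles in rad, forces in N, time in s.
With the tool pointing down it reaches from about 325 to 1000 mm from the base axis. Payload 5.1 kg.
Tool frame: the origin (TCP) lies between the finger pads; the fingertips stand 19 mm ahead of it and the grasp point (between the pads) is the TCP; z points along the fingers, y is the line along which they close (so a half turn about z gives the same grasp; the last joint's range is limited). The gripper opens to 85 mm and grips with 20 to 120 N. Pads are 22 mm wide; open, the fingers measure 114 mm over their backs; the gripper's body (76 mm by 85 mm) begins 54 mm behind the grasp point. The pads swing forward as they close: fully open they stand 13 mm farther back than shut.
Start: joints at [-1.352, 0.124, 1.65, -0, 1.367, -0.083], TCP at [193.173, -620.62, 250.322] pointing down, gripper open.
Joint ranges: [-2.61, 2.61], [-1.02, 2.33], [0.03, 2.71], [-1.35, 4.49], [0.32, 2.68], [-2.91, 2.91]. Speed limits (rad/s): [2.57, 2.57, 3.14, 3.14, 3.14, 3.14].

## Interface

Orientations are given as a unit quaternion [x, y, z, w].
In Python, from cell import r gives the robot as it stands.
- The arm moves only by the tool move_tool, called after ">>>" as name(argument=value, ...) on one line, values as JSON. Schema: {"type":"object","properties":{"offsets":{"type":"array","items":{"type":"object","properties":{"d":{"type":"array","items":{"type":"number"},"minItems":3,"maxItems":3},"r":{"type":"array","items":{"type":"number"},"minItems":3,"maxItems":3}},"additionalProperties":false},"minItems":1,"maxItems":10},"finger_gap":{"type":"number"},"squeeze":{"type":"number"},"only":{"type":"string"},"quiet":{"type":"boolean"},"lines":{"type":"string"}},"required":["offsets"],"additionalProperties":false}. offsets is a list of rows, 1 to 10 of them, each an object with the fields d (a list: dx, dy, dz in mm), r (a list: a rotation vector rx, ry, rz in rad); a field left out counts as zero; each row is the pose to reach, as a shift and turn from the pose commanded when the call began, along the tool's axes at that moment; what a row does not reach only later rows make up. A row lasts 1/10 s, in which the tool goes at most 50 mm and 0.15 rad, less where a joint would pass 70% of its speed; a pose out of reach is approached as far as the arm can. finger_gap is the finger opening in mm, set as the call begins (left out keeps the last). The fingers move at their own pace and stop on an object; squeeze is the grip in N (left out, the last holds). Time passes only in rows, so rows that do not move let the fingers close. The tool returns the time, the measured TCP pose, the force, the opening and the grip force at its end. only (a regular expression) keeps the lines of the reply that match it, lines (a string "A,B") keeps lines A to B, and quiet returns only ok. Input that does not fit is refused with a message, and nothing moves.
- r.observe(): the state, without advancing time (a new reading comes with each control period).
- r.camera(name): name is "scene" or "top" or "wrist"; returns the picture (420x560x3 uint8, red, green, blue); there is no depth.
- r.get_calibration(name): a dict with "camera_matrix" (3x3 intrinsics, pixels), "extrinsics" (4x4, takes a point from camera to world coordinates); the wrist camera has in their place "hand_eye" (4x4, takes a point from camera to tool coordinates, whose origin is the TCP and whose axes are the flange's). Camera axes: x right, y down, z forward; pixel columns grow to the right and rows downward; lengths in mm; the calibration is good to about 2 mm. The wrist camera is an equidistant fisheye: a pixel r from the principal point sees the ray r / f radians off the axis. A picture is of the moment at which its call begins: read the wrist's pose just before it. get_calibration takes no time and is no camera call.
- r.job_done(): hands the job in; it is judged then, once.
The state is a dict: "clock": time; "q": joint angles; "dq": joint speeds; "effort": joint torques, N m; "tcp_pos": TCP position; "ee_rot": TCP orientation; "ft_force": force on the tool from outside, world axes, zero at the start; "wrist_torque": the same for the moment, N m; "opening": finger opening in mm; "grasp_force": force on a finger pad.
Only numpy, scipy, OpenCV 4.12 (cv2) and the standard library are available. Lean on these libraries where they do the work, as an engineer would, in place of code of your own. Each camera call takes 0.05 s, during which the arm holds its last target. There are 200 camera calls.

## Task

Raise the pop-up socket column in the worktop for me: press its release button fully down and let go of it so that the column head pops up, then take the head and pull it straight up past its first stop to its second stop. It sinks again when let go, so finish while still gripping it, held still at the second stop with both sections fully out. Leave everything else on the worktop where it stands.

Things in the scene. Friction and masses are not known exactly. Their poses are not given: they have to be found in the camera images.
- tower: pop-up socket column fixed in the worktop: flat steel plate 172 x 84 x 8 mm (x -116 to +56, y -42 to +42 mm in its frame). Origin at worktop level on the upright axis of the round column; z up; its -x axis points from the column to the release button. A dark collar ring 68 mm across, rim 14 mm above the worktop, surrounds the column, which is flush with it when sunk
- tower_mid (a joint): outer section of the column, aluminium tube 50 mm across: travel up out of the plate, 0 = sunk, 0.08 m = second stop (fully out). A return spring and its weight hold it down: about 4 N upward on the head start to move it, about 5 N hold it at the stop; it sinks when let go
- tower_head (a joint): inner section (head), upright aluminium cylinder 42 mm across: travel up out of the outer section, 0 = sunk and latched, 0.08 m = first stop (pulling on then lifts the outer section too, 0.16 m in all). Latched, it cannot be pulled. The release button frees it; a spring lifts it within about half a second to about 0.035, where it floats; about 2 N pull it on to the first stop
- tower_top (a point): centre of the flat top of the head: 14 mm above the worktop when sunk, about 49 mm popped up, 174 mm at the second stop. Popped up, 35 mm of cylinder stand free above the collar: grip it there from above across its 42 mm, best with the fingers closing along the tower's y, clear of the button
- release (a joint): release button: round spring push button, 26 mm across, on the plate 80 mm from the column axis. Travel downward: 0 = out, 0.006 m = fully down (takes 5 N); springs back when let go. The latch opens at about 4.4 mm; press on to the bottom
- release_top (a point): centre of the top of the release button; press straight down here. It lies at x = -80 mm, y = 0, 30 mm above the worktop in the tower's frame
- salt: salt shaker, bystander, 44 mm across, 90 mm tall, origin at its foot
- spice: spice jar, bystander, 45 mm across, 106 mm tall, origin at its foot
- mug: mug, bystander, 89 x 120 mm, 98 mm tall, origin at its foot
- tin: small food tin, bystander, 57 mm across, 72 mm tall, origin at its foot

How it is judged (in metres and radians):
On the way, in this order (a step that is already met when the one before it is completed fails the run):
1. the release button is fully down (value of joint release above 0.0048 m), for 0.05 s.
2. the button is let go and the head has popped up (value of joint release below 0.0015 m and value of joint tower_head above 0.02 m), for 0.1 s.
3. the head, gripped by the fingers, is at its first stop (value of joint tower_head above 0.074 m and contact force between tower and the fingers above 1 N), for 0.05 s.
At the end, for the whole second after the job is handed in: both sections are out to their stops (each within 6 mm of its 80 mm), still (under 10 mm/s), held in the fingers, and the release button is out (all of step 3 and value of joint tower_mid above 0.074 m and velocity of joint tower_mid between -0.01 and 0.01 m/s and value of joint release below 0.0015 m); the arm keeps its last pose, push and grip.
It fails at once if a bystander is moved more than 20 mm (distance of any of salt, spice, mug, tin from where it was at the start of the episode above 0.02 m).
It also fails if it takes over 40 s, if anything falls off the work surface, if the arm or the gripper's body presses on something with over 40 N, if the wrist force passes 120 N, or if a joint passes its speed limit or range.

## Working session

There is one attempt and no reset: what is moved stays moved. The work goes in short steps, Python scripts to look and compute and a tool call to move; the robot and the scene stay as the last step left them, time stands still between calls to the robot, and variables do not carry over. Pictures are saved under pics/ and viewed, at most 10 in all, crops included, and the job is handed in when it is done.

```bash
ls; mkdir -p pics
```

Run:
```python
from cell import r
import cv2,numpy as np
s=r.observe();print(s['clock'],s['tcp_pos'],s['ee_rot'])
for n in ["scene","top"]:
    im=r.camera(n);cv2.imwrite(f'pics/{n}0.png',im[:,:,::-1]);c=r.get_calibration(n)
    print(n,np.round(c['camera_matrix'],1).tolist(),np.round(c['extrinsics'],3).tolist())
a=cv2.imread('pics/scene0.png');b=cv2.imread('pics/top0.png')
```

```text
cell.py
pics
0.0 [ 193.04999219 -620.04771551  249.02563822] [ 9.88635058e-01  1.50331410e-01 -7.32827386e-05 -1.08819618e-03]
scene [[430.1, 0.0, 285.0], [0.0, 430.1, 209.0], [0.0, 0.0, 1.0]] [[-0.807, -0.4, 0.434, -80.873], [-0.59, 0.571, -0.572, 839.115], [-0.019, -0.717, -0.696, 1057.432], [0.0, 0.0, 0.0, 1.0]]
top [[499.3, 0.0, 285.5], [0.0, 499.3, 207.4], [0.0, 0.0, 1.0]] [[0.044, -0.979, 0.201, 211.89], [-0.999, -0.043, 0.009, 34.975], [0.0, -0.201, -0.98, 1738.206], [0.0, 0.0, 0.0, 1.0]]
```

View pics/top0.png

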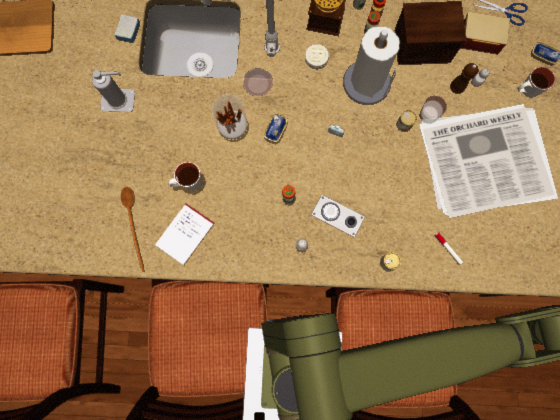

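View pics/scene0.png

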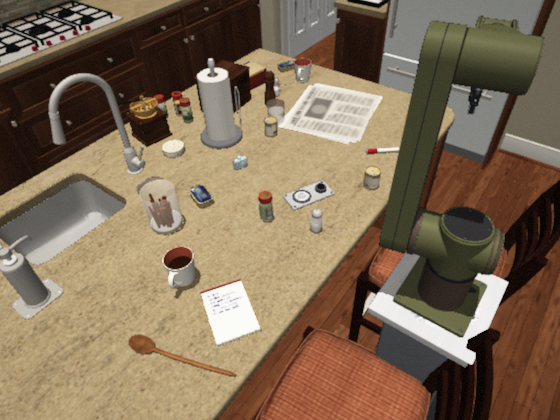

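The top view shows the plate around (338,215), with the collar near (330,211) and the dark button near (351,222). Spice is at (289,193), salt at (302,245), the tin at (391,261) and the mug at (187,176). Next I'll measure these more precisely.

Create h.py:
```python
from cell import r
import numpy as np
def ray(n,u,v,z):
    c=r.get_calibration(n);K=np.array(c['camera_matrix']);E=np.array(c['extrinsics'])
    d=E[:3,:3]@np.linalg.inv(K)@[u,v,1];o=E[:3,3]
    return o+d*(z-o[2])/d[2]
def proj(n,p):
    c=r.get_calibration(n);K=np.array(c['camera_matrix']);E=np.linalg.inv(np.array(c['extrinsics']))
    q=K@(E[:3,:3]@np.array(p)+E[:3,3]);return q[:2]/q[2]
```

Run:
```python
import cv2,numpy as np
from h import *
def plate(n,x0,x1,y0,y1):
    im=cv2.imread(f'pics/{n}0.png');c=im[y0:y1,x0:x1]
    hsv=cv2.cvtColor(c,cv2.COLOR_BGR2HSV)
    m=((hsv[...,1]<45)&(hsv[...,2]>110)).astype(np.uint8)
    cs,_=cv2.findContours(m,cv2.RETR_EXTERNAL,2);k=max(cs,key=cv2.contourArea)
    pts=cv2.convexHull(k).reshape(-1,2)+[x0,y0]
    w=np.array([ray(n,u,v,8)[:2] for u,v in pts],np.float32)
    R=cv2.minAreaRect(w);print(n,'area',cv2.contourArea(k),R)
    g=im[y0:y1,x0:x1]; g=cv2.resize(g,None,fx=6,fy=6,interpolation=cv2.INTER_CUBIC)
    return g
a=plate('top',305,375,185,245);b=plate('scene',275,345,170,220)
b=cv2.resize(b,(420,300))
o=np.zeros((660,420,3),np.uint8);o[:360]=a;o[360:]=b;o=cv2.resize(o,None,fx=.9,fy=.9)
cv2.imwrite('pics/crop.png',o)
for nm,t,h in [('col',(330,211),14),('but',(351,222),30),('spice',(289,188),106),('salt',(301,242),90),('tin',(391,261),72)]:
    print(nm,ray('top',*t,h).round())
```

```text
top area 1050.5 ((547.3049926757812, -134.2364501953125), (170.6037139892578, 82.56761169433594), 64.52230834960938)
scene area 725.5 ((549.8095092773438, -133.54928588867188), (172.90069580078125, 88.47300720214844), 64.91719818115234)
col [ 560. -107.   14.]
but [ 521. -179.   30.]
spice [614.  41. 106.]
salt [436.  -7.  90.]
tin [ 388. -309.   72.]
```

View pics/crop.png

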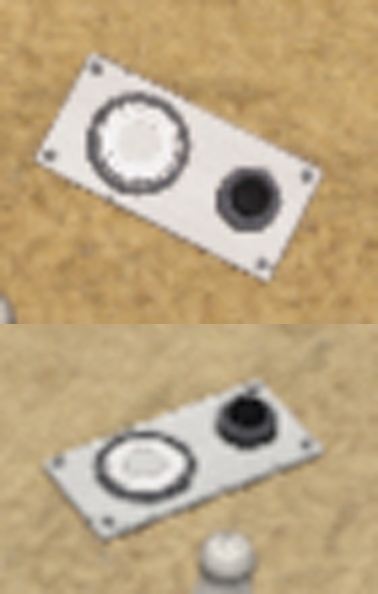

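Add to h.py:
```python
from scipy.spatial.transform import Rotation as Ro
def plan(target,u=(0.43,0.903)):
    u=np.array([*u,0]);u/=np.linalg.norm(u);y=np.cross([0,0,1],u)
    s=r.observe();R0=Ro.from_quat(s['ee_rot']);best=None
    for sg in (1,-1):
        Y=sg*y;Z=np.array([0,0,-1.]);X=np.cross(Y,Z)
        rv=(R0.inv()*Ro.from_matrix(np.c_[X,Y,Z])).as_rotvec()
        print('rot',rv.round(3))
    print('shift',R0.inv().apply(np.array(target)-s['tcp_pos']).round(1),s['tcp_pos'].round(1),s['clock'],s['q'])
```

Run:
```python
from h import *
print(ray('top',350.9,221.3,30),ray('scene',320.7,186.1,30),ray('top',330.6,211.5,14),ray('scene',301.8,195.9,14))
plan([525,-179,150])
```

>>> move_tool(offsets=[{"d":[40,-30,0],"r":[0,0,-0.1]},{"d":[80,-60,0],"r":[0,0,-0.2]},{"d":[120,-90,0],"r":[0,0,-0.3]},{"d":[160,-115,0],"r":[0,0,-0.4]},{"d":[200,-145,0],"r":[0,0,-0.5]},{"d":[240,-175,0],"r":[0,0,-0.6]},{"d":[280,-205,0],"r":[0,0,-0.7]},{"d":[320,-235,10],"r":[0,0,-0.825]},{"d":[360,-260,30],"r":[0,0,-0.825]},{"d":[400,-290,60],"r":[0,0,-0.825]}], finger_gap=0, squeeze=40)

```text
clock: 1.1
tcp_pos: [485.3, -230.6, 196.4]
ee_rot: [0.845, 0.534, 0.001, 0.001]
ft_force: [-0.4, 0.5, -0.4]
opening: -0.1
grasp_force: 0.0
```

Run:
```python
from h import *
plan([525,-178,140],(0.44,0.898))
```

```text
rot [-0.     0.005 -3.129]
rot [0.003 0.    0.012]
shift [64.6 13.1 56.4] [ 485.3 -230.6  196.4] 1.1 [-5.43616573e-01 -8.78181394e-02  1.95738945e+00  8.97017655e-05
  1.26866579e+00 -1.00230057e-01]
```

>>> move_tool(offsets=[{"d":[25,5,25],"r":[0,0,0.01]},{"d":[50,10,45],"r":[0,0,0.01]},{"d":[62,13,56],"r":[0,0,0.01]},{"d":[62,13,56],"r":[0,0,0.01]},{"d":[62,13,56],"r":[0,0,0.01]}])

```text
clock: 1.6
tcp_pos: [522.0, -182.4, 140.2]
ee_rot: [0.848, 0.53, -0.0, 0.0]
ft_force: [0.3, -0.6, -0.1]
opening: -0.3
grasp_force: 0.0
```

Run:
```python
from h import *
import cv2
plan([525,-178,140],(0.44,0.898))
s=r.observe();im=r.camera('wrist');cv2.imwrite('pics/w1.png',im[:,:,::-1])
c=r.get_calibration('wrist');print(c)
```

```text
rot [-1.00e-03  1.00e-03 -3.14e+00]
rot [0.    0.001 0.002]
shift [5.3 0.8 0.2] [ 522.  -182.4  140.2] 1.6 [-4.32998645e-01  5.78004686e-03  1.96705494e+00 -5.68249306e-04
  1.16841377e+00  2.12079650e-02]
{'camera_matrix': array([[325.1922621 ,   0.        , 280.1147918 ],
       [  0.        , 325.1922621 , 210.39210839],
       [  0.        ,   0.        ,   1.        ]]), 'hand_eye': array([[-1.42234951e-03, -9.58848106e-01, -2.83915987e-01,
         7.26994192e+01],
       [ 9.99998797e-01, -1.53939817e-03,  1.89144769e-04,
        -2.61993820e-01],
       [-6.18420854e-04, -2.83915376e-01,  9.58849142e-01,
        -1.25031947e+02],
       [ 0.00000000e+00,  0.00000000e+00,  0.00000000e+00,
         1.00000000e+00]])}
```

View pics/w1.png

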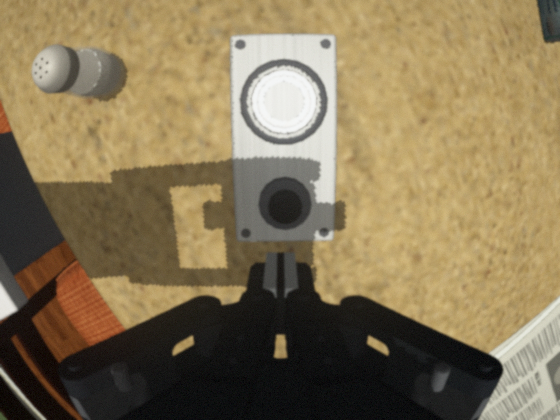

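The plate sits upright in the wrist view, with the button top at about (285,206) and the column top at about (284,101). I'll cast rays to both points.

Add to h.py:
```python
def wray(u,v,z,s):
    c=r.get_calibration('wrist');K=c['camera_matrix'];H=c['hand_eye'];R=Ro.from_quat(s['ee_rot'])
    x=np.array([u-K[0,2],v-K[1,2]])/K[0,0];t=np.linalg.norm(x)
    d=np.r_[x/t*np.sin(t),np.cos(t)] if t else np.array([0,0,1.])
    o=R.apply(H[:3,3])+s['tcp_pos'];d=R.apply(H[:3,:3]@d);return o+d*(z-o[2])/d[2]
```

Run:
```python
from h import *
s=r.observe()
import cv2
im=cv2.imread('pics/w1.png');g=cv2.cvtColor(im,6)
def cen(m,x0,x1,y0,y1):
    k=m[y0:y1,x0:x1].astype(np.uint8);cs,_=cv2.findContours(k,0,2);k=max(cs,key=cv2.contourArea)
    (x,y),rr=cv2.minEnclosingCircle(k);return x+x0,y+y0,rr
b=cen(g<30,255,315,175,235);c=cen(g<90,236,333,45,150)
print(b,c)
B=wray(b[0],b[1],30,s);C=wray(c[0],c[1],14,s);print(B,C,np.linalg.norm((C-B)[:2]),(C-B)[:2]/80)
plan([*B[:2],50],(C-B)[:2])
```

```text
Traceback (most recent call last):
ValueError: max() iterable argument is empty
```

Run:
```python
from h import *
s=r.observe()
import cv2
im=cv2.imread('pics/w1.png');g=cv2.cvtColor(im,6)
print(g[200:212:3,255:315:3])
def cen(m,x0,x1,y0,y1):
    k=m[y0:y1,x0:x1].astype(np.uint8);cs,_=cv2.findContours(k,0,2);k=max(cs,key=cv2.contourArea)
    (x,y),rr=cv2.minEnclosingCircle(k);return x+x0,y+y0,rr
c=cen(g<100,236,333,50,150);print(c)
for B in (wray(285,206,30,s),):
    C=wray(c[0],c[1],14,s);print(B,C,np.linalg.norm((C-B)[:2]),(C-B)[:2]/80)
plan([*B[:2],50],(C-B)[:2])
```

```text
[[112  97  58  59  59  39  29  34  36  38  35  36  36  37  38  43  59  60
   63 115]
 [112  89  53  55  52  33  32  35  32  30  36  33  35  33  36  38  55  58
   58 111]
 [114  88  51  58  49  31  31  33  30  33  34  37  35  32  37  38  53  59
   62 106]
 [111 101  54  58  51  31  31  34  34  29  31  31  31  34  35  40  57  58
   66 114]]
(270.0, 137.5, 12.816105842590332)
[ 528.22820304 -178.81029646   30.        ] [ 540.14249088 -128.58823747   14.        ] 51.615941956009216 [0.1489286  0.62777574]
rot [ 1.00e-03 -2.00e-03  2.92e+00]
rot [ 0.002  0.001 -0.222]
shift [ 6.3  3.5 90.8] [ 522.2 -182.8  140.8] 1.65 [-4.33613546e-01  5.06222922e-03  1.96655167e+00 -4.51528330e-04
  1.16831127e+00  2.13712267e-02]
```

>>> move_tool(offsets=[{"d":[5,3,30]},{"d":[5,3,60]},{"d":[5,3,80]},{"d":[5,3,87]},{"d":[5,3,87]}])

```text
clock: 2.15
tcp_pos: [526.5, -179.4, 52.8]
ee_rot: [0.848, 0.529, -0.0, -0.0]
ft_force: [-0.2, 0.8, 0.5]
opening: 0.0
grasp_force: 0.0
```

Run:
```python
from h import *
s=r.observe();p=s['tcp_pos']
plan([527,-178.5,42])
```

```text
rot [0.000e+00 1.000e-03 3.131e+00]
rot [-0.     0.    -0.011]
shift [ 1.   0.1 10.8] [ 526.5 -179.4   52.8] 2.15 [-4.24862337e-01  1.27557435e-01  2.00531502e+00 -1.26315728e-04
  1.00908653e+00  3.05548650e-02]
```

>>> move_tool(offsets=[{"d":[0,0,4]},{"d":[0,0,7]},{"d":[0,0,10]},{"d":[0,0,11]},{"d":[0,0,11]}])

```text
clock: 2.65
tcp_pos: [528.2, -179.5, 43.1]
ee_rot: [0.848, 0.53, 0.001, 0.002]
ft_force: [0.4, -3.3, 4.6]
opening: 0.1
grasp_force: 2.4
```

>>> move_tool(offsets=[{"d":[0,0,1.5]},{"d":[0,0,1.5]},{"d":[0,0,1.5]}])

```text
clock: 2.95
tcp_pos: [528.3, -179.5, 42.9]
ee_rot: [0.848, 0.53, 0.0, 0.001]
ft_force: [-2.6, -1.4, 12.4]
opening: 0.3
grasp_force: 6.6
```

The force rose to 12 N with almost no further travel, so the button is at the bottom. I'll lift off, move up and look from the wrist camera.

>>> move_tool(offsets=[{"d":[0,0,-10]},{"d":[0,0,-40]},{"d":[0,0,-80]},{"d":[0,0,-110]},{"d":[0,0,-110]},{"d":[0,0,-110]}], finger_gap=85)

```text
clock: 3.55
tcp_pos: [526.8, -178.2, 150.4]
ee_rot: [0.848, 0.53, 0.0, 0.0]
ft_force: [-0.7, 0.6, 0.0]
opening: 84.7
grasp_force: 0.0
```

Run:
```python
from h import *
import cv2
s=r.observe();im=r.camera('wrist');cv2.imwrite('pics/w2.png',im[:,:,::-1]);print(s['tcp_pos'])
np.savez('s2',tcp_pos=s['tcp_pos'],ee_rot=s['ee_rot'])
```

```text
[ 526.82904499 -178.22804105  150.42688113]
```

View pics/w2.png

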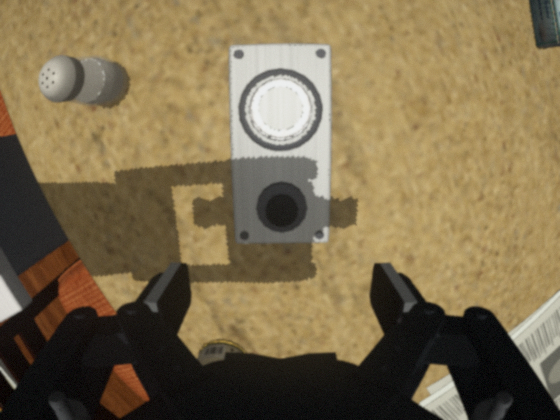

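The head at (280,108) could be either sunk or popped up in this view. I'll check with the scene camera.

Run:
```python
from h import *
import cv2
im=r.camera('scene')[:,:,::-1]
a=cv2.resize(im[150:230,260:360],None,fx=5,fy=5,interpolation=2)
w=cv2.resize(np.hstack([cv2.imread('pics/w1.png')[50:150,230:340],cv2.imread('pics/w2.png')[50:150,230:340]]),None,fx=2.2,fy=2.0)
o=np.zeros((600,500,3),np.uint8);o[:400]=a;o[400:,:484]=w
cv2.imwrite('pics/c2.png',o)
```

```text
(no output)
```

View pics/c2.png

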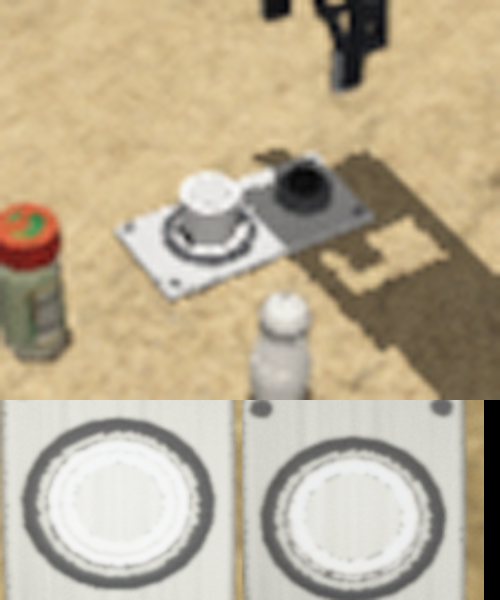

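The head has popped up: the scene crop shows the cylinder standing above the collar. In w2 the collar centre is at about (280.5,109.5) and the head top at about (280.9,106.5).

Run:
```python
from h import *
s=dict(np.load('s2.npz'))
C=wray(280.5,109.5,14,s);T=wray(280.9,106.5,49,s);B=wray(281.5,206,30,s)
print(C,T,B,np.linalg.norm((C-B)[:2]),(C-B)[:2])
c=np.r_[(C[:2]+T[:2])/2]
plan([*c,36],(0.435,0.9))
```

```text
[ 561.52510297 -107.68901385   14.        ] [ 562.27086484 -106.61422717   49.        ] [ 529.26011439 -175.34096042   30.        ] 74.95208712294726 [32.26498858 67.65194658]
rot [-0.     0.006  3.138]
rot [-0.004 -0.    -0.004]
shift [ 79.4   1.9 112.3] [ 525.7 -177.8  148.2] 3.65 [-4.23051409e-01  3.51991508e-03  1.95463110e+00  2.56158656e-04
  1.18694686e+00  3.07313597e-02]
```

>>> move_tool(offsets=[{"d":[40,1,0]},{"d":[79,1.5,10]},{"d":[79,1.5,40]},{"d":[79,1.5,75]},{"d":[79,1.5,100]},{"d":[79,1.5,111]},{"d":[79,1.5,111]},{"d":[79,1.5,111]}], finger_gap=85)

```text
clock: 4.45
tcp_pos: [563.1, -108.3, 39.4]
ee_rot: [0.848, 0.53, 0.0, 0.0]
ft_force: [1.0, -0.9, 1.6]
opening: 85.2
grasp_force: 0.0
```

Run:
```python
from h import *
plan([561.5,-107.3,38],(0.435,0.9))
```

```text
rot [-0.    -0.     3.138]
rot [ 0.    -0.    -0.004]
shift [ 0.2 -1.9  1.4] [ 563.1 -108.3   39.4] 4.45 [-2.83715275e-01  1.81929122e-01  1.97043002e+00  7.42064797e-05
  9.89172946e-01  1.70428448e-01]
```

Now to close on the head.

>>> move_tool(offsets=[{"d":[0,-1,1]},{"d":[0,-1,1]},{"d":[0,-1,1]},{"d":[0,-1,1]},{"d":[0,-1,1]},{"d":[0,-1,1]},{"d":[0,-1,1]},{"d":[0,-1,1]}], finger_gap=30, squeeze=50)

```text
clock: 5.25
tcp_pos: [561.5, -107.5, 37.9]
ee_rot: [0.848, 0.53, -0.0, -0.001]
ft_force: [-3.6, 3.1, 0.4]
opening: 40.8
grasp_force: 50.4
```

>>> move_tool(offsets=[{"d":[0,0,-6]},{"d":[0,0,-14]},{"d":[0,0,-22]},{"d":[0,0,-30]},{"d":[0,0,-38]},{"d":[0,0,-44]},{"d":[0,0,-45]},{"d":[0,0,-45]}])

```text
clock: 6.05
tcp_pos: [561.6, -107.6, 83.7]
ee_rot: [0.848, 0.53, -0.0, -0.0]
ft_force: [-4.2, 3.8, -1.0]
opening: 40.6
grasp_force: 50.8
```

>>> move_tool(offsets=[{"d":[0,0,-8]},{"d":[0,0,-16]},{"d":[0,0,-24]},{"d":[0,0,-32]},{"d":[0,0,-40]},{"d":[0,0,-48]},{"d":[0,0,-56]},{"d":[0,0,-64]},{"d":[0,0,-70]},{"d":[0,0,-70]}])

```text
clock: 7.05
tcp_pos: [561.6, -107.6, 154.2]
ee_rot: [0.848, 0.53, -0.0, -0.0]
ft_force: [-4.5, 5.0, -5.1]
opening: 40.1
grasp_force: 51.6
```

>>> move_tool(offsets=[{"d":[0,0,-3]},{"d":[0,0,-6]},{"d":[0,0,-8]},{"d":[0,0,-9]},{"d":[0,0,-9]},{"d":[0,0,-9]}])

```text
clock: 7.65
tcp_pos: [561.6, -107.6, 162.4]
ee_rot: [0.848, 0.53, -0.0, -0.0]
ft_force: [-3.8, 4.2, -3.8]
opening: 40.7
grasp_force: 51.6
```

>>> move_tool(offsets=[{"d":[0,0,-1]},{"d":[0,0,-2]},{"d":[0,0,-2]},{"d":[0,0,-2]}])

```text
clock: 8.05
tcp_pos: [561.6, -107.6, 164.3]
ee_rot: [0.848, 0.53, -0.0, -0.0]
ft_force: [-3.6, 4.2, -5.1]
opening: 40.3
grasp_force: 51.6
```

>>> move_tool(offsets=[{"d":[0,0,-1]},{"d":[0,0,-1.5]},{"d":[0,0,-1.5]},{"d":[0,0,-1.5]}])

```text
clock: 8.45
tcp_pos: [561.6, -107.6, 165.5]
ee_rot: [0.848, 0.53, -0.0, -0.0]
ft_force: [-3.3, 3.7, -5.7]
opening: 40.9
grasp_force: 51.4
```

Run:
```python
from h import *
import cv2
im=r.camera('scene')[:,:,::-1]
cv2.imwrite('pics/c3.png',cv2.resize(im[120:230,240:360],None,fx=5,fy=5,interpolation=2))
```

```text
(no output)
```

View pics/c3.png

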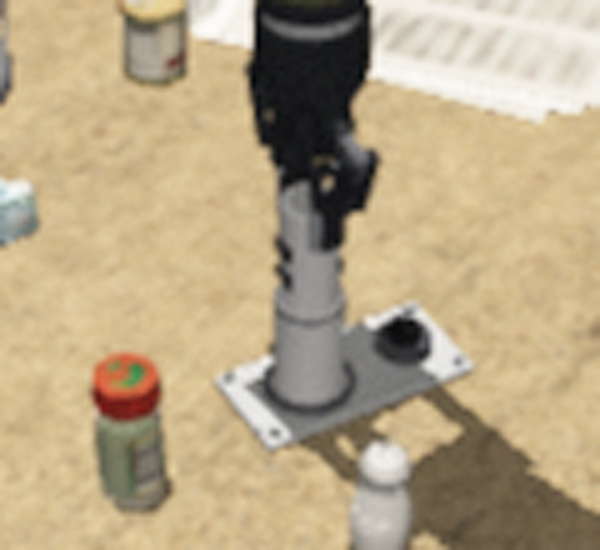

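The picture shows both sections out of the plate with the head still in the fingers, but the force doesn't show a clear stop yet. I'll pull a little further.

>>> move_tool(offsets=[{"d":[0,0,-1]},{"d":[0,0,-2]},{"d":[0,0,-2]},{"d":[0,0,-2]}], squeeze=70)

```text
clock: 8.9
tcp_pos: [561.4, -107.6, 165.9]
ee_rot: [0.848, 0.53, -0.0, -0.001]
ft_force: [2.0, 3.0, -19.7]
opening: 40.0
grasp_force: 72.7
```

The force has jumped to 20 N with the pose barely moving, so this is the second stop. I'll let it settle briefly and hand in.

>>> move_tool(offsets=[{"d":[0,0,0.5]},{"d":[0,0,0.5]},{"d":[0,0,0.5]},{"d":[0,0,0.5]},{"d":[0,0,0.5]}])

```text
clock: 9.4
tcp_pos: [561.4, -107.6, 166.0]
ee_rot: [0.848, 0.53, -0.0, -0.001]
ft_force: [2.9, 2.3, -25.6]
opening: 40.2
grasp_force: 73.4
```

```bash
python3 -c "
from cell import r
s=r.observe();print(s['tcp_pos'],s['ft_force'])
print(r.job_done())"
```

```text
[ 561.42600829 -107.57144049  166.03980613] [  2.90040124   2.30090905 -25.55852326]
the job is handed in; nothing more can be done
None
```

The job is handed in, with no verdict returned: I pressed and released the button, the head popped up, and the arm now holds the column still against its second stop with both sections out; it touched none of the bystanders as far as I could see.

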